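# Hold a bayonet sampler open on a solvent keg

## Robot

A 7-joint arm with a two-finger parallel gripper is mounted at the origin on the work surface. World frame = base frame: x ahead of the robot, y to its left, z up, the work surface at z = 0. Lengths are in m, angles in rad, forces in N, time in s.
With the tool pointing down it reaches from about 0.4 to 0.85 m from the base axis. Payload 4.5 kg.
Tool frame: the origin (TCP) lies at the very end of the fingers, on their centre line; the grasp point (between the pads) lies 19 mm behind it (r.pinch_z is the distance from the TCP to the grasp point, in m); z points along the fingers, y is the line along which they close (so a half turn about z gives the same grasp; the last joint's range is limited). The gripper opens to 88 mm and grips with 3 to 60 N. Pads are 18 mm wide; open, the fingers measure 123 mm over their backs; the gripper's body (75 mm by 187 mm) begins 45 mm behind the grasp point.
Start: joints at [-1.11, 0.689, -0.195, 1.565, 0.157, 0.902, -0.215], TCP at [0.259, 0.569, 0.239] pointing down, gripper open.
Joint ranges: [-3.01, 3.01], [-0.46, 2.08], [-1.47, 1.51], [0.13, 2.56], [-1, 4.14], [0.04, 2.09], [-2.66, 2.66]. Speed limits (rad/s): [2.57, 2.57, 3.14, 3.14, 3.14, 3.14, 3.14].

## Interface

Orientations are given as a unit quaternion [x, y, z, w].
In Python, from plant import r, cams gives the robot as it stands.
- The arm moves only by the shell command python3 -m pendant 'ROWS' [FORCE]. ROWS is JSON, a list of rows, each a list of 3 entries, a list of its own where there are three numbers: the closure, from -1 (fully open) to 1 (shut), then the shift along the tool's x, y, z in mm, then the turn, a rotation vector about the tool's x, y, z in degrees. A call has 1 to 8 rows; each row shifts and turns the commanded pose from where the row before left it, along the tool's axes as they then stand; what a row does not reach is not made up. A row lasts 1/8 s, in which the tool goes at most 62.5 mm and 10.7 degrees, less where a joint would pass 70% of its speed; a pose out of reach is approached as far as the arm can. A call with a gripper value outside its range is refused whole. The fingers move at their own pace and stop on an object; FORCE is the grip in N (left out, the last holds). Time passes only in rows, so rows that do not move let the fingers close. It gives the time, the measured TCP pose, the force, the opening and the grip force at its end, in the units of the state.
- r.get_state(): the state, without advancing time (a new reading comes with each control period).
- cams.snapshot(name): name is "scene" or "top" or "wrist"; returns a dict with "img" (480x640x3 uint8, red, green, blue), "camera_matrix" (3x3 intrinsics, pixels), "D" ([k1, k2, p1, p2, k3] as OpenCV has them; the pictures are not rectified), "camera_from_world" (4x4, takes a point from world to camera coordinates); the wrist camera has in their place "tool_from_camera" (4x4, takes a point from camera to tool coordinates, whose origin is the TCP and whose axes are the flange's). Camera axes: x right, y up, looking along -z (the intrinsics and any distortion apply to the point x, -y, -z); pixel columns grow to the right and rows downward; lengths in m; the calibration is good to about 2 mm. A picture is of the moment at which its call begins: read the wrist's pose just before it. There is no depth.
- r.finish_job(): hands the job in; it is judged then, once.
The state is a dict: "clock": time; "q": joint angles; "qd": joint speeds; "joint_torque": joint torques, N m; "tool_pos": TCP position; "eef_rot": TCP orientation; "contact_force": force on the tool from outside, world axes, zero at the start; "moment": the same for the moment, N m; "opening": opening from 0.0 (shut) to 1.0 (fully open); "finger_force": force on a finger pad.
Only numpy, scipy, OpenCV 4.12 (cv2) and the standard library are available. Lean on these libraries where they do the work, as an engineer would, in place of code of your own. Each camera call takes 0.05 s, during which the arm holds its last target. There are 200 camera calls.

## Task

Take the shorter of the two steel samplers out of the white rack, push its pinned nose down into the notched valve collar on top of the blue solvent keg, and twist it a quarter turn clockwise (seen from above) against the valve's spring. The valve closes itself as soon as the sampler is let go, so finish while still gripping the sampler and holding it turned, upright and seated in the valve. Leave the longer sampler, the beaker and the amber bottle where they are.

Things in the scene. Friction and masses are not known exactly. Their poses are not given: they have to be found in the camera images.
- sampler_grip (a point): Centre of the tee bar on the SHORTER sampler, the one to use (loose, 0.3 to 0.6 kg). Black bar 60 mm long (frame x), 18 mm thick (y, grip across it), 28 mm high. Below: 16 mm stem, then a steel cylinder 52 mm wide, 62 mm tall, its flat top 26 mm and its flat underside (shoulder) 88 mm below this point. z is the axis, up; a half turn about z gives the same shape.
- sampler_pins (a point): On the same sampler's axis, midway between its two bayonet pins, 103 mm below the tee bar's centre, same axes. The nose below the shoulder: 29 mm wide, 27 mm long, last 6 mm tapering to 21 mm, tip 12 mm below this point. Round pins, 8 mm thick, stick out along +x and -x (parallel to the tee bar) to 21.5 mm from the axis. The tip has a slot along x, 8.4 mm wide, 10 mm deep.
- keg_port (a point): Centre of the top face of the steel valve collar on the blue keg (fixed, 160 mm wide, in a 214 mm tray), 180 mm above the bench. Collar: 62 mm wide, 8 mm thick, bore 33 mm with 2 mm chamfer, two 12 mm wide notches at +x and -x, cut out through the rim. z up. Pins enter by the notches and turn once below the collar: shoulder under 3 mm above this face. Fully home, the shoulder rests on it.
- valve_disc (a point): Centre of the top of the sprung brass disc in the valve, 18 mm below the collar's top face at rest. A blade on it, 8 mm high, 6 mm wide, 24 mm long, in line with the notches at rest, enters the slot in the nose. The tip meets the disc when the shoulder is 9 mm above the collar. Once turned, the pins are caught under the collar; the spring lifts the shoulder to about 3 mm above the collar.
- valve_push (a joint): How far the valve's spring-loaded disc is pushed down, in m: 0 at rest, 0.006 when the pins just clear the collar, 0.009 with the shoulder on the collar. The spring pushes up with 4 N at 0 and 6 N at 0.009.
- valve_turn (a joint): How far the valve spindle is turned, in rad: 0 closed, grows clockwise seen from above, stop at 1.5. It follows the sampler with up to 0.1 rad of play, so a quarter turn (1.57 rad) of the sampler reads about 1.47. A return spring resists with 0.10 N m at 0 rising to 0.28 N m at the stop, and turns it back when the sampler is let go.
- rack: White polymer block, 90 mm (x) by 240 mm (y) by 45 mm high, fixed, origin at the centre of its underside. Two wells, 46 mm wide, 36 mm deep, at y = +60 and -60 mm. In each a sampler hangs upright by its shoulder with about 2 mm of sideways play; the shorter one's tee bar centre is then 133 mm above the bench, and 27 mm of lift frees its nose.
- sampler_long_grip (a point): Centre of the tee bar of the LONGER sampler, not to be disturbed: same nose and tee bar, but its cylinder is 100 mm tall; this point is 126 mm above its shoulder and 171 mm above the bench.
- beaker: Glass beaker, 66 mm in diameter, 85 mm high, loose, origin at the centre of its underside. Not to be disturbed.
- bottle: Amber glass bottle with a blue cap, 68 mm in diameter, 130 mm high, loose, origin at the centre of its underside. Not to be disturbed.
Mind the look-alikes: they are no part of the job. Leave any yellow look-alike of the part that bears sampler_grip alone.

How it is judged:
On the way, in this order (a step that is already met when the one before it is completed fails the run):
1. the shorter sampler is lifted clear of the rack (height (world z) of sampler_grip above 0.168 m and contact force between the fingers and sampler above 1 N), for 0.2 s.
2. its nose is pushed down into the keg's valve against the spring, not yet turned (value of joint valve_push above 0.004 m and value of joint valve_turn below 0.4 rad and horizontal distance between sampler_grip and keg_port below 0.012 m), for 0.05 s.
3. it is twisted a quarter turn clockwise and held (value of joint valve_push above 0.004 m and value of joint valve_turn above 1.25 rad and horizontal distance between sampler_grip and keg_port below 0.012 m), for 0.5 s.
At the end, for the whole second after the job is handed in: The robot still grips the shorter sampler (over 2 N), upright within 7 degrees and still in the keg valve, tee bar within 12 mm of the valve axis, shoulder at most 6 mm above the collar; the disc is pushed down over 4 mm and the spindle turned over 1.25 rad (a quarter turn reads about 1.47) (all of step 3 and z of sampler_grip in the frame of keg_port below 0.094 m and angle between sampler_grip's own z axis and vertical below 0.12 rad and contact force between the fingers and sampler above 2 N and linear speed of sampler below 0.02 m/s); the arm keeps its last pose, push and grip.
It fails at once if the longer sampler is disturbed (distance of sampler_long_grip from where it was at the start of the episode above 0.02 m).
It fails at once if the beaker is pushed or tipped (distance of beaker from where it was at the start of the episode above 0.02 m or angle between beaker's own z axis and vertical above 0.3 rad).
It fails at once if the bottle is pushed or tipped (distance of bottle from where it was at the start of the episode above 0.02 m or angle between bottle's own z axis and vertical above 0.3 rad).
It also fails if it takes over 53 s, if anything falls off the work surface, if the arm or the gripper's body presses on something with over 40 N, if the wrist force passes 120 N, or if a joint passes its speed limit or range.

## Working session

There is one attempt and no reset: what is moved stays moved. The work goes in short steps, Python scripts to look and compute and a shell command to move; the robot and the scene stay as the last step left them, time stands still between calls to the robot, and variables do not carry over. Pictures are saved under pics/ and viewed, at most 10 in all, crops included, and the job is handed in when it is done.

```bash
ls; mkdir -p pics
python3 - <<'E'
from plant import r,cams
import cv2,numpy as np
s=r.get_state();print(s)
for n in ("scene","top"):
    c=cams.snapshot(n);cv2.imwrite(f"pics/{n}0.png",c["img"][:,:,::-1]);print(n,c["camera_matrix"],c["D"],c["camera_from_world"])
E
```

```text
pics
{'clock': 0.0, 'q': array([-1.1102084 ,  0.69000301, -0.19453979,  1.5663394 ,  0.15728517,
        0.90251909, -0.21507212]), 'qd': array([ 1.45135677e-04, -2.50501171e-04, -1.71770902e-03, -9.67435999e-04,
       -2.58053842e-04, -1.94678799e-03, -5.34925289e-05]), 'joint_torque': array([-6.33138939e-05, -5.27564156e+01, -1.26669656e+00, -1.53433889e+01,
       -5.26343216e-02,  6.51455615e-03,  1.87068486e-04]), 'tool_pos': array([0.25848273, 0.56833949, 0.23790006]), 'eef_rot': array([ 2.11718168e-01,  9.77330311e-01, -9.27191203e-04, -1.44979576e-04]), 'contact_force': array([-0.05473103, -0.12501831, -0.20433892]), 'moment': array([ 0.00641785,  0.00764691, -0.06066136]), 'finger_force': 0.0, 'opening': 0.9968479604773787}
scene [[447.44392066   0.         314.80857715]
 [  0.         447.44392066 238.63728035]
 [  0.           0.           1.        ]] [0.03074236 0.         0.         0.         0.        ] [[-0.17042955  0.98523812 -0.01611234  0.09786949]
 [-0.83383686 -0.13548839  0.5351252   0.44893884]
 [ 0.52504272  0.10463621  0.84461909 -1.40995011]
 [ 0.          0.          0.          1.        ]]
top [[477.20975383   0.         318.20268709]
 [  0.         477.20975383 240.64325585]
 [  0.           0.           1.        ]] [-0.01362  0.       0.       0.       0.     ] [[-6.96772040e-04 -9.99825747e-01  1.86545004e-02 -5.07923040e-03]
 [ 9.91008265e-01  1.80556508e-03  1.33788483e-01 -6.45221592e-01]
 [-1.33798852e-01  1.85799841e-02  9.90834321e-01 -8.23460536e-01]
 [ 0.00000000e+00  0.00000000e+00  0.00000000e+00  1.00000000e+00]]
```

View pics/scene0.png

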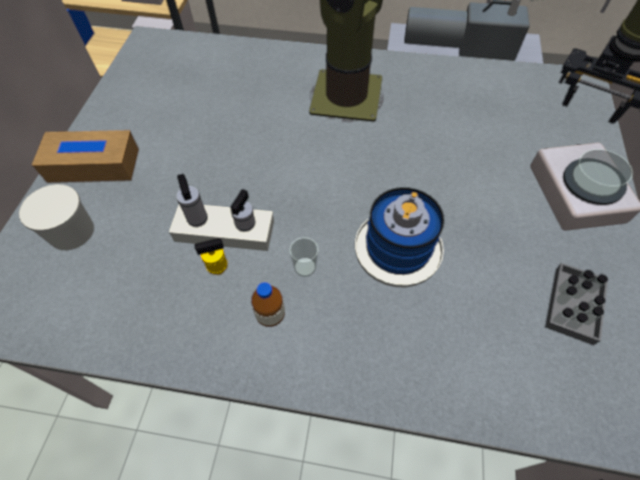

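View pics/top0.png

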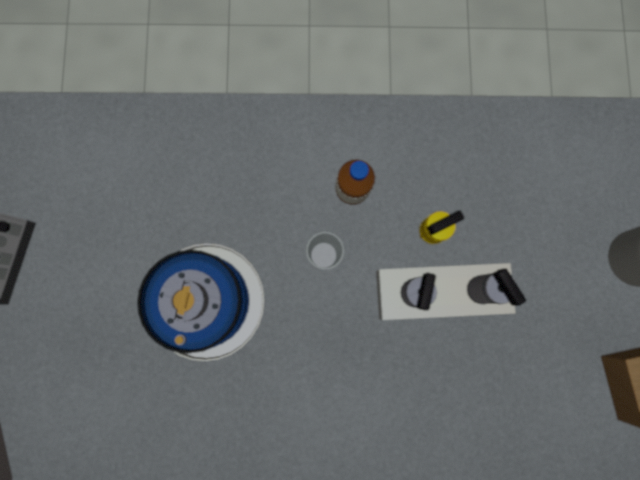

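The scene view shows the short sampler's tee at about (241,200), the long one at (184,187) and the keg collar at (409,208). In the top view they are at (427,291), (510,287) and (185,300). The yellow one in front of the rack is the decoy. I'll zoom in next.

```bash
cat > h.py <<'E'
import cv2,numpy as np
from scipy.spatial.transform import Rotation as R
from plant import r,cams
def ray(c,uv,st=None):
    p=cv2.undistortPoints(np.array([[uv]],float),c["camera_matrix"],np.array(c["D"]))[0,0]
    d=np.array([p[0],-p[1],-1])
    if "camera_from_world" in c: M=np.linalg.inv(c["camera_from_world"])
    else:
        T=np.eye(4);T[:3,:3]=R.from_quat(st["eef_rot"]).as_matrix();T[:3,3]=st["tool_pos"];M=T@c["tool_from_camera"]
    d=M[:3,:3]@d
    return M[:3,3],d/np.linalg.norm(d)
def plane(o_d,z):
    o,d=o_d;return o+d*(z-o[2])/d[2]
def tri(rays):
    A=sum(np.eye(3)-np.outer(d,d) for o,d in rays);b=sum((np.eye(3)-np.outer(d,d))@o for o,d in rays)
    p=np.linalg.solve(A,b);return p,[np.linalg.norm((np.eye(3)-np.outer(d,d))@(p-o)) for o,d in rays]
E
python3 - <<'E'
import cv2,numpy as np
s=cv2.imread("pics/scene0.png");t=cv2.imread("pics/top0.png")
f=lambda i,x,y:cv2.resize(i[y:y+75,x:x+100],None,fx=4,fy=4,interpolation=cv2.INTER_CUBIC)
cv2.imwrite("pics/crop.png",np.vstack([np.hstack([f(s,190,170),f(s,360,175)]),np.hstack([f(t,385,255),f(t,140,262)])]))
E
```

```text
(no output)
```

View pics/crop.png

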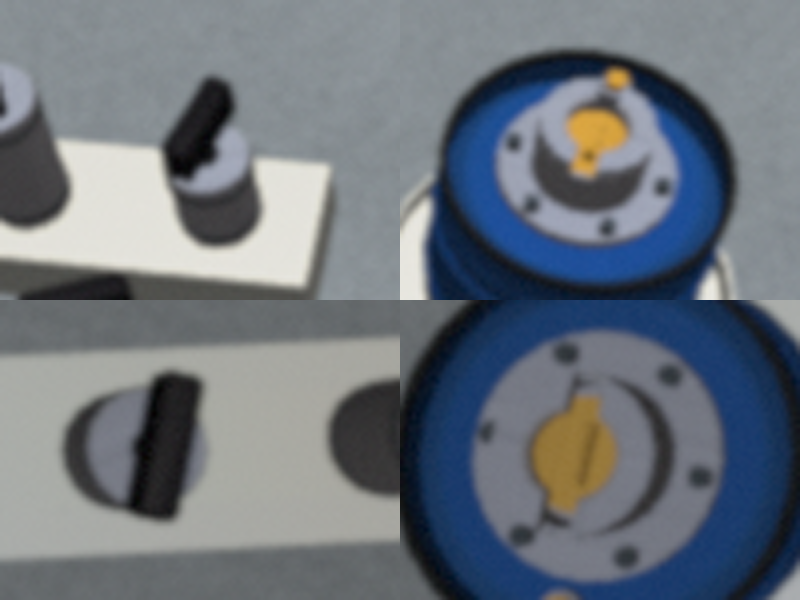

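The crops show the short tee's centre at scene (241,201) and top (427,291.5). The collar bore is at scene (409,207.5) and top (183.5,301), with its notches close to world x but tilted. I'll triangulate these next.

Run:
```python
from h import *
s=cams.snapshot("scene");t=cams.snapshot("top");w=cams.snapshot("wrist");print(w["camera_matrix"],w["D"],w["tool_from_camera"])
for n,a,b in [("tee",(240.7,201.2),(427,291.5)),("long",(184.5,187),(510,287)),("collar",(409.2,207.5),(183.5,301)),("decoy",(209,247),(446,222)),("botcap",(265,290),(359,170)),]:
    print(n,tri([ray(s,a),ray(t,b)]))
T=lambda x,y:(x,y)
a=plane(ray(t,(385+180/4,255+75/4)),.145)-plane(ray(t,(385+157/4,255+218/4)),.145);print("tee yaw",np.degrees(np.arctan2(a[1],a[0])))
a=plane(ray(t,(140+187/4,262+105/4)),.17)-plane(ray(t,(140+163/4,262+208/4)),.17);print("notch yaw",np.degrees(np.arctan2(a[1],a[0])))
print("beaker",plane(ray(t,(325,250)),.085),plane(ray(s,(304,250)),.085))
st=r.get_state();m=R.from_quat(st["eef_rot"]).as_matrix();print(m)
```

```text
[[347.55417127   0.         320.16644572]
 [  0.         347.55417127 241.48374126]
 [  0.           0.           1.        ]] [-0.02928746  0.          0.          0.          0.        ] [[-1.29097609e-04  9.53990984e-01  2.99835263e-01  7.84520284e-02]
 [ 9.99999805e-01 -6.02432626e-05  6.22238728e-04 -5.48929543e-04]
 [ 6.11673191e-04  2.99835285e-01 -9.53990790e-01 -1.44812057e-01]
 [ 0.00000000e+00  0.00000000e+00  0.00000000e+00  1.00000000e+00]]
tee (array([ 0.55039557, -0.1760409 ,  0.13485476]), [np.float64(0.001875713662916568), np.float64(0.0018757136629165621)])
long (array([ 0.55635502, -0.29773583,  0.16935093]), [np.float64(0.0009206258440533709), np.float64(0.0009206258440533541)])
collar (array([0.53534417, 0.20184167, 0.1713498 ]), [np.float64(0.00011688798567885648), np.float64(0.00011688798567898192)])
decoy (array([ 0.66802635, -0.21898469,  0.11226791]), [np.float64(0.0004698766096637143), np.float64(0.0004698766096637908)])
botcap (array([ 0.75472771, -0.07127151,  0.12245271]), [np.float64(0.0008704987862460829), np.float64(0.0008704987862461135)])
tee yaw -10.942771161370821
notch yaw -11.209759122431338
beaker [ 0.62334726 -0.01565251  0.085     ] [ 0.62608325 -0.01442965  0.085     ]
[[-9.10298772e-01  4.13951763e-01 -2.89068447e-04]
 [ 4.13951862e-01  9.10298477e-01 -7.33817218e-04]
 [-4.06263637e-05 -7.87653335e-04 -9.99999689e-01]]
```

```bash
python3 -m pendant '[[-1,[-20,-20,-50],[0,0,0]],[-1,[-43,-42,0],[0,0,0]],[-1,[-43,-42,0],[0,0,0]],[-1,[-43,-42,0],[0,0,0]],[-1,[-43,-42,0],[0,0,0]],[-1,[-43,-42,0],[0,0,0]],[-1,[-43,-42,0],[0,0,0]],[-1,[-43,-42,0],[0,0,0]]]'
```

```text
clock: 1.25
tool_pos: [0.4215, 0.1485, 0.2889]
eef_rot: [0.212, 0.977, 0.0, 0.0]
contact_force: [2.0, -0.4, 0.3]
opening: 1.002
finger_force: 0.0
```

```bash
python3 -m pendant '[[-1,[-42,-40,0],[0,0,0]],[-1,[-42,-40,0],[0,0,0]],[-1,[-42,-40,0],[0,0,0]],[-1,[-42,-40,0],[0,0,0]],[-1,[-42,-40,0],[0,0,0]],[-1,[-32,-31,20],[0,0,0]],[-1,[0,0,0],[0,0,-7]],[-1,[0,0,0],[0,0,-6.5]]]' && python3 -m pendant '[[-1,[0,0,0],[0,0,0]],[-1,[0,0,0],[0,0,0]]]'
python3 - <<'E'
from h import *
s=r.get_state();print(s["q"],s["tool_pos"]);c=cams.snapshot("wrist");cv2.imwrite("pics/w1.png",c["img"][:,:,::-1])
np.savez("w1.npz",p=s["tool_pos"],q=s["eef_rot"])
E
```

```text
clock: 2.25
tool_pos: [0.5454, -0.1609, 0.2681]
eef_rot: [0.094, 0.996, 0.0, -0.0]
contact_force: [-0.4, -0.0, 0.4]
opening: 0.999
finger_force: 0.0
clock: 2.5
tool_pos: [0.5455, -0.1601, 0.2687]
eef_rot: [0.096, 0.995, 0.0, -0.0]
contact_force: [0.6, 0.1, 0.5]
opening: 1.001
finger_force: 0.0
[ 0.36041792  0.58187228 -0.25927711  1.70102051  0.18339329  0.88255425
  1.40297539] [ 0.54553921 -0.16014866  0.26871675]
```

View pics/w1.png

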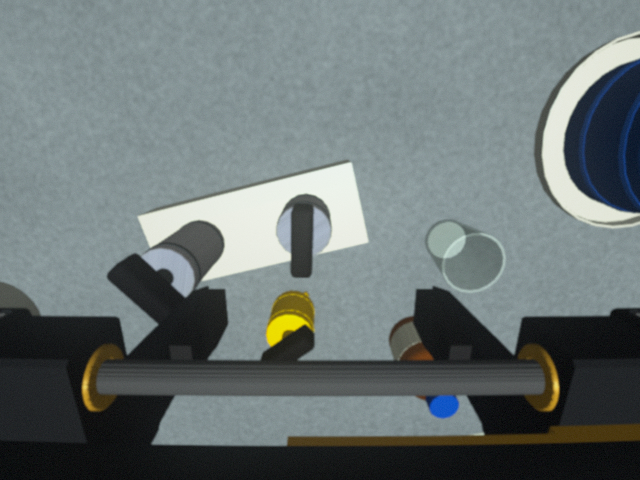

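The wrist view shows the short tee bar upright in the picture, from (302,203) to (302,277), so it is aligned with the tool x axis. I'll measure it.

Run:
```python
from h import *
i=cv2.imread("pics/w1.png");z=np.load("w1.npz");st=dict(tool_pos=z["p"],eef_rot=z["q"])
m=(i.max(2)<60).astype(np.uint8);m[:195]=0;m[285:]=0;m[:,:280]=0;m[:,325:]=0
c=max(cv2.findContours(m,0,1)[0],key=cv2.contourArea);rc=cv2.minAreaRect(c);print(rc);b=cv2.boxPoints(rc)
c=cams.snapshot("wrist")
for y in range(200,284,8): 
    x=np.flatnonzero(m[y]);print(y,x.min() if len(x) else None,x.max() if len(x) else None, end='; ')
print()
P=[plane(ray(c,p,st),.147) for p in b];print(np.round(P,4));print(np.mean(P,0))
e=sorted(b,key=lambda p:p[1]);u=(e[0]+e[1])/2;v=(e[2]+e[3])/2
a=plane(ray(c,u,st),.147);d=plane(ray(c,v,st),.147);print(a,d,np.degrees(np.arctan2((d-a)[1],(d-a)[0])))
s=cams.snapshot("scene");t=cams.snapshot("top")
print(tri([ray(s,(240.7,201.2)),ray(t,(427,291.5)),ray(c,(u+v)/2,st)]))
```

```text
((301.13555908203125, 251.4423370361328), (18.72613525390625, 49.302406311035156), 1.3971812725067139)
200 None None; 208 294 311; 216 None None; 224 310 311; 232 293 310; 240 293 310; 248 293 310; 256 293 310; 264 292 310; 272 292 310; 280 None None; 
[[ 0.5752 -0.191   0.147 ]
 [ 0.5341 -0.1809  0.147 ]
 [ 0.5373 -0.1664  0.147 ]
 [ 0.5786 -0.1758  0.147 ]]
[ 0.55632339 -0.17854511  0.147     ]
[ 0.53571613 -0.17366486  0.147     ] [ 0.57693004 -0.18342618  0.147     ] -13.324707935236646
(array([ 0.55395279, -0.1758092 ,  0.14161508]), [np.float64(0.00388005525137832), np.float64(0.0035139679329995333), np.float64(0.004689007563915877)])
```

```bash
python3 -m pendant '[[-1,[-6,-16,20],[0,0,0]],[-1,[0,0,50],[0,0,0]],[-1,[0,0,40],[0,0,0]],[-1,[0,0,20],[0,0,0]],[-1,[0,0,0],[0,0,0]]]' && python3 -m pendant '[[-1,[0,0,15],[0,0,0]],[-1,[0,0,0],[0,0,0]],[-1,[0,0,0],[0,0,0]]]'
```

```text
clock: 3.32
tool_pos: [0.5467, -0.1779, 0.136]
eef_rot: [0.096, 0.995, 0.0, -0.002]
contact_force: [-0.9, 0.1, 0.6]
opening: 1.001
finger_force: 0.0
clock: 3.7
tool_pos: [0.5488, -0.1772, 0.1241]
eef_rot: [0.095, 0.995, -0.0, 0.0]
contact_force: [-0.0, 0.4, -0.7]
opening: 1.0
finger_force: 0.0
```

```bash
python3 -m pendant '[[1,[0,0,0],[0,0,0]],[1,[0,0,0],[0,0,0]],[1,[0,0,0],[0,0,0]],[1,[0,0,0],[0,0,0]],[1,[0,0,0],[0,0,0]],[1,[0,0,0],[0,0,0]],[1,[0,0,0],[0,0,0]],[1,[0,0,0],[0,0,0]]]' 45
```

```text
clock: 4.7
tool_pos: [0.5483, -0.1768, 0.1236]
eef_rot: [0.095, 0.995, 0.0, -0.0]
contact_force: [0.1, -0.5, 0.6]
opening: 0.201
finger_force: 44.7
```

```bash
python3 -m pendant '[[1,[0,0,-10],[0,0,0]],[1,[0,0,-15],[0,0,0]],[1,[0,0,-20],[0,0,0]],[1,[0,0,-35],[0,0,0]],[1,[0,0,-40],[0,0,0]],[1,[0,0,-45],[0,0,0]],[1,[0,0,-20],[0,0,0]],[1,[0,0,0],[0,0,0]]]' 55
python3 - <<'E'
from h import *
s=r.get_state();print(s["q"],s["tool_pos"]);c=cams.snapshot("scene");cv2.imwrite("pics/s2.png",np.hstack([cv2.resize(c["img"][100:300,150:350,::-1],None,fx=2,fy=2,interpolation=2),cv2.resize(c["img"][150:350,350:550,::-1],None,fx=2,fy=2,interpolation=2)]))
E
```

```text
clock: 5.7
tool_pos: [0.549, -0.1772, 0.3108]
eef_rot: [0.096, 0.995, -0.0, 0.002]
contact_force: [-0.1, 0.3, -5.3]
opening: 0.197
finger_force: 54.7
[ 0.39532886  0.54727382 -0.27272947  1.62103335  0.16861676  0.99250693
  1.44813557] [ 0.54902725 -0.17720729  0.31083178]
```

View pics/s2.png

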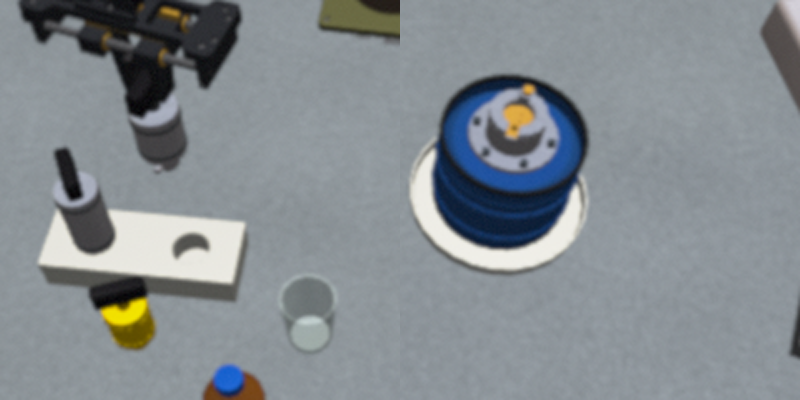

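The short sampler is lifted clear, with the long one, the beaker and the bottle undisturbed. Next I'll move to a spot beside the keg for a close look.

```bash
python3 -m pendant '[[1,[5,20,0],[0,0,0]],[1,[9,40,0],[0,0,0]],[1,[11,50,0],[0,0,0]],[1,[11,50,0],[0,0,0]],[1,[11,50,0],[0,0,0]],[1,[10,40,0],[0,0,0]],[1,[7,30,0],[0,0,0]],[1,[0,0,0],[0,0,0]]]' && python3 -m pendant '[[1,[0,0,0],[0,0,0]],[1,[0,0,0],[0,0,0]]]'
python3 - <<'E'
from h import *
s=r.get_state();print(s["q"],s["tool_pos"],s["eef_rot"]);c=cams.snapshot("wrist");cv2.imwrite("pics/w2.png",c["img"][:,:,::-1])
np.savez("w2.npz",p=s["tool_pos"],q=s["eef_rot"])
E
```

```text
clock: 6.75
tool_pos: [0.5367, 0.1153, 0.3076]
eef_rot: [0.091, 0.996, 0.001, -0.002]
contact_force: [-0.4, -1.2, -5.4]
opening: 0.199
finger_force: 54.7
clock: 7.0
tool_pos: [0.5385, 0.1087, 0.3082]
eef_rot: [0.096, 0.995, -0.001, -0.001]
contact_force: [0.1, 0.4, -4.0]
opening: 0.199
finger_force: 54.7
[-0.10952022  0.51279078 -0.27981519  1.6999104   0.16760496  0.95375673
  0.92511557] [0.53853885 0.10867395 0.30821852] [ 9.63662349e-02  9.95345660e-01 -5.59678385e-04 -5.03390257e-04]
```

View pics/w2.png

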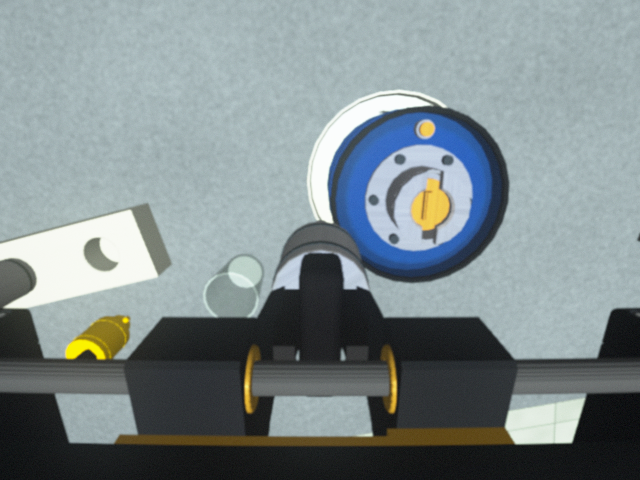

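The collar is fully visible beside the held sampler, with the bore near (431,207) and the notches at about (433,170) and (429,244). I'll take a second wrist view from 60 mm further on.

```bash
python3 -m pendant '[[1,[-30,0,0],[0,0,0]],[1,[-30,0,0],[0,0,0]],[1,[0,0,0],[0,0,0]],[1,[0,0,0],[0,0,0]],[1,[0,0,0],[0,0,0]]]'
python3 - <<'E'
from h import *
s=r.get_state();print(s["tool_pos"],s["eef_rot"]);c=cams.snapshot("wrist");cv2.imwrite("pics/w3.png",c["img"][:,:,::-1])
np.savez("w3.npz",p=s["tool_pos"],q=s["eef_rot"])
st=dict(tool_pos=s["tool_pos"],eef_rot=s["eef_rot"])
# predicted collar pixel
best=min(((np.linalg.norm(plane(ray(c,(u,v),st),.175)[:2]-[.535,.202]),u,v) for u in range(300,600,5) for v in range(20,400,5)));print(best)
u,v=best[1:]
f=lambda i,x,y:cv2.resize(i[y-50:y+50,x-50:x+50],None,fx=4,fy=4,interpolation=cv2.INTER_CUBIC)
cv2.imwrite("pics/w23.png",np.hstack([f(cv2.imread("pics/w2.png"),431,207),f(cv2.imread("pics/w3.png"),u,v)]))
E
```

```text
clock: 7.68
tool_pos: [0.5968, 0.0987, 0.3087]
eef_rot: [0.095, 0.995, -0.0, -0.0]
contact_force: [-0.7, 0.4, -5.5]
opening: 0.199
finger_force: 54.7
[0.59679694 0.09874416 0.30869342] [ 9.51953282e-02  9.95458487e-01 -9.40289127e-06 -4.99272002e-04]
(np.float64(0.00189026434303422), 440, 130)
```

View pics/w23.png

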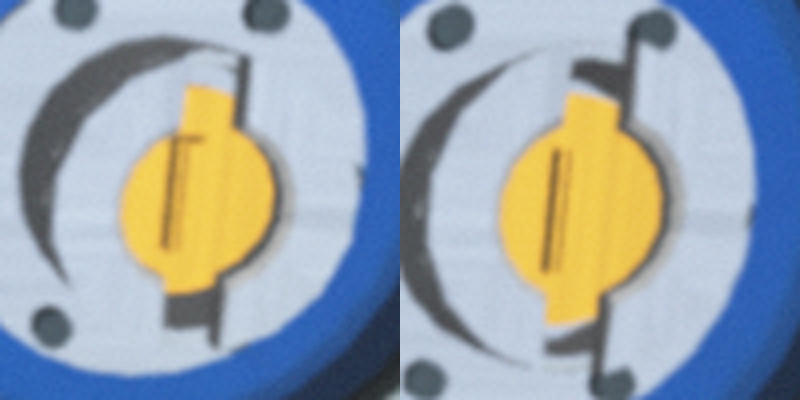

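The enlarged wrist views give the collar centre as (431.2,207) in the first and (436.2,130.2) in the second. The notch's right wall runs from (443.5,171) to (434.5,243.7) in the first, and from (448.3,86.3) to (439.3,174.5) in the second.

Run:
```python
from h import *
c=cams.snapshot("wrist");t=cams.snapshot("top");s=cams.snapshot("scene")
S=[dict(tool_pos=z["p"],eef_rot=z["q"]) for z in map(np.load,("w2.npz","w3.npz"))]
C=[(431.2,207),(436.2,130.2)];W=[((443.5,171),(434.5,243.7)),((448.3,86.3),(439.3,174.5))]
print(tri([ray(c,p,q) for p,q in zip(C,S)]))
for p,q,w in zip(C,S,W):
    a,b=[plane(ray(c,x,q),.18) for x in w];d=b-a
    print(plane(ray(c,p,q),.18),np.linalg.norm(d),np.degrees(np.arctan2(d[1],d[0])))
    x=R.from_quat(q["eef_rot"]).as_matrix()[:,0];print("toolx",np.degrees(np.arctan2(-x[1],-x[0])))
st=r.get_state();print(st["tool_pos"])
# held sampler nose/shoulder in scene+top
for n,k in(("scene",s),("top",t)): cv2.imwrite(f"pics/{n}3.png",k["img"][:,:,::-1])
```

```text
(array([0.53406816, 0.19951515, 0.17968012]), [np.float64(2.002015151405603e-05), np.float64(2.0020151514015216e-05)])
[0.53398816 0.19944673 0.18      ] 0.05934987243669467 -12.321947106321034
toolx -11.059954420451826
[0.53404786 0.19939375 0.18      ] 0.06387014564636953 -11.35832915026378
toolx -10.925129093642065
[0.59740922 0.09875434 0.30889197]
```

Run:
```python
import cv2,numpy as np
i=cv2.imread("pics/w3.png");cv2.imwrite("pics/c4.png",cv2.resize(i[205:345,240:400],None,fx=4,fy=4,interpolation=cv2.INTER_CUBIC))
```

```text
(no output)
```

View pics/c4.png

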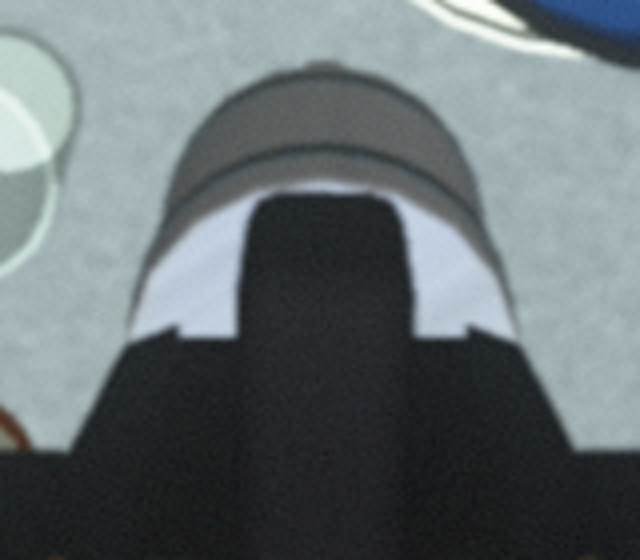

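The crop shows the held sampler from the camera side. The shoulder's near edge is at (320.5,222.5), the cylinder's top near edge at (320.5,250), and the bar end's lower edge at (320.5,253.7).

Run:
```python
from h import *
c=cams.snapshot("wrist");I=dict(tool_pos=np.zeros(3),eef_rot=[0,0,0,1])
g=-.0094
for n,p,z,off in(("shoulder",(320.5,222.5),g+.088,.026),("cyltop",(320.5,250),g+.026,.026),("barend",(320.5,253.7),g+.014,.030)):
    q=plane(ray(c,p,I),z);print(n,(q-[off,0,0])*1000)
st=r.get_state();M=R.from_quat(st["eef_rot"]).as_matrix()
for off in (0,.002): print(M.T@(np.array([.534,.1995,0])-st["tool_pos"]-M@[off,0,0])*1000)
```

```text
shoulder [-4.44018858 -0.27994286 78.6       ]
cyltop [-2.5253912  -0.29695868 16.6       ]
barend [-4.21117954 -0.30055485  4.6       ]
[ 81.46558899  86.86420394 308.88569673]
[ 79.46558899  86.86420394 308.88569673]
```

```bash
python3 -m pendant '[[1,[20,20,0],[0,0,0]],[1,[25,27,0],[0,0,0]],[1,[25,25,0],[0,0,0]],[1,[15,15,0],[0,0,0]],[1,[0,0,0],[0,0,0]],[1,[0,0,0],[0,0,0]],[1,[0,0,0],[0,0,0]]]'
python3 - <<'E'
from h import *
s=r.get_state();print(s["tool_pos"],s["eef_rot"],s["q"]);M=R.from_quat(s["eef_rot"]).as_matrix();print("axis",s["tool_pos"]+M@[-.0035,0,0])
c=cams.snapshot("scene");cv2.imwrite("pics/s5.png",cv2.resize(c["img"][130:270,330:490,::-1],None,fx=4,fy=4,interpolation=2))
E
```

```text
clock: 8.8
tool_pos: [0.5318, 0.1984, 0.3086]
eef_rot: [0.097, 0.995, -0.0, 0.0]
contact_force: [0.1, -0.3, -5.4]
opening: 0.202
finger_force: 54.7
[0.53179175 0.19841047 0.30860141] [ 9.68649580e-02  9.95297381e-01 -4.65243828e-04  2.93132972e-04] [-0.27262815  0.53780025 -0.27474356  1.64814479  0.16956419  0.97906563
  0.77140341]
axis [0.53522607 0.19773561 0.30860377]
```

View pics/s5.png

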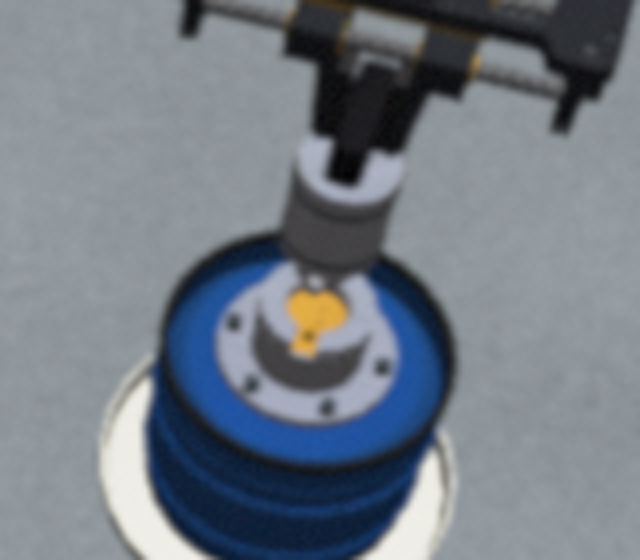

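```bash
python3 -m pendant '[[1,[1,1.5,10],[0,0,0]],[1,[0,0,10],[0,0,0]],[1,[0,0,4],[0,0,0]],[1,[0,0,3],[0,0,0]],[1,[0,0,3],[0,0,0]],[1,[0,0,0],[0,0,0]]]' 60
```

```text
clock: 9.6
tool_pos: [0.5303, 0.2018, 0.2788]
eef_rot: [0.095, 0.995, 0.0, 0.0]
contact_force: [0.1, 0.5, -4.7]
opening: 0.205
finger_force: 59.7
```

```bash
python3 -m pendant '[[1,[0,0,2],[0,0,0]],[1,[0,0,2],[0,0,0]],[1,[0,0,2],[0,0,0]],[1,[0,0,0],[0,0,0]]]'
```

```text
clock: 10.1
tool_pos: [0.5305, 0.2017, 0.2726]
eef_rot: [0.096, 0.995, 0.0, 0.0]
contact_force: [1.4, 0.5, -5.2]
opening: 0.202
finger_force: 59.7
```

```bash
python3 -m pendant '[[1,[0,0,2],[0,0,0]],[1,[0,0,2],[0,0,0]],[1,[0,0,1],[0,0,0]],[1,[0,0,0],[0,0,0]]]'; python3 -m pendant '[[1,[0,0,2],[0,0,0]],[1,[0,0,2],[0,0,0]],[1,[0,0,0],[0,0,0]]]'
```

```text
clock: 10.6
tool_pos: [0.5304, 0.2018, 0.2677]
eef_rot: [0.095, 0.995, 0.0, 0.0]
contact_force: [2.8, -1.1, -3.2]
opening: 0.199
finger_force: 59.7
clock: 10.98
tool_pos: [0.5304, 0.2019, 0.2639]
eef_rot: [0.095, 0.995, 0.0, 0.0]
contact_force: [2.7, -1.1, -0.1]
opening: 0.2
finger_force: 59.7
```

```bash
python3 -m pendant '[[1,[-1,-0.5,2],[0,0,0]],[1,[0,0,2],[0,0,0]],[1,[0,0,0],[0,0,0]]]'; python3 -m pendant '[[1,[0,0,1.5],[0,0,0]],[1,[0,0,0],[0,0,0]]]'
```

```text
clock: 11.35
tool_pos: [0.5308, 0.2016, 0.2595]
eef_rot: [0.095, 0.995, 0.0, -0.0]
contact_force: [3.4, 0.9, -0.9]
opening: 0.2
finger_force: 59.7
clock: 11.6
tool_pos: [0.5311, 0.2016, 0.2587]
eef_rot: [0.095, 0.995, 0.0, 0.0]
contact_force: [1.6, 0.9, 3.8]
opening: 0.199
finger_force: 59.7
```

```bash
python3 -m pendant '[[1,[0,0.3,0],[0,0,5]],[1,[0,0.5,0],[0,0,8]],[1,[0,0.5,0],[0,0,8]],[1,[0,0.5,0],[0,0,9]],[1,[0,0,0],[0,0,0]]]'; python3 -c "
from plant import r
s=r.get_state();print(s['moment'],s['contact_force'],s['q'])"
```

```text
clock: 12.22
tool_pos: [0.5322, 0.2038, 0.2587]
eef_rot: [0.349, 0.937, 0.001, 0.001]
contact_force: [1.8, 0.6, 3.7]
opening: 0.199
finger_force: 59.7
[ 0.27763551 -0.59390973  0.1159299 ] [1.76629373 0.59542958 3.71322888] [-0.37991002  0.58705848 -0.11054862  1.71677639  0.08179187  0.84006636
  0.33166552]
```

```bash
python3 -m pendant '[[1,[0,0.5,0],[0,0,8]],[1,[0,0.5,0],[0,0,9]],[1,[0,0.5,0],[0,0,9]],[1,[0,0.5,0],[0,0,9]],[1,[0,0,0],[0,0,0]]]'; python3 -m pendant '[[1,[0,0.5,0],[0,0,9]],[1,[0,0.5,0],[0,0,9]],[1,[0,0.4,0],[0,0,7]],[1,[0,0,0],[0,0,0]],[1,[0,0,0],[0,0,0]]]'; python3 -c "
from plant import r
s=r.get_state();print(s['moment'],s['contact_force'],s['q'])"
```

```text
clock: 12.85
tool_pos: [0.5344, 0.2052, 0.2588]
eef_rot: [0.614, 0.79, 0.002, 0.001]
contact_force: [3.6, 2.5, 4.1]
opening: 0.203
finger_force: 59.8
clock: 13.48
tool_pos: [0.5363, 0.2052, 0.2589]
eef_rot: [0.77, 0.639, 0.002, 0.0]
contact_force: [4.6, 1.9, 4.2]
opening: 0.195
finger_force: 59.9
[ 0.54282501 -1.28667169  0.23261209] [4.60798139 1.89707895 4.23963581] [-0.56414511  0.59997994  0.19989543  1.71588933 -0.15231413  0.83622421
 -0.48179327]
```

```bash
python3 -m pendant '[[1,[0,0,0],[0,0,1]],[1,[0,0,0],[0,0,0]],[1,[0,0,0],[0,0,0]],[1,[0,0,0],[0,0,0]],[1,[0,0,0],[0,0,0]],[1,[0,0,0],[0,0,0]]]'
python3 - <<'E'
from h import *
s=r.get_state();print(s['moment'],s['clock'])
c=cams.snapshot("scene")["img"][130:270,330:490,::-1];w=cams.snapshot("wrist")["img"][:,:,::-1]
cv2.imwrite("pics/f.png",np.hstack([cv2.resize(c,(400,350),interpolation=2),cv2.resize(w[150:360,200:440],(400,350))]))
E
```

```text
clock: 14.22
tool_pos: [0.5364, 0.2051, 0.2589]
eef_rot: [0.775, 0.632, 0.002, 0.0]
contact_force: [5.5, 2.0, 4.1]
opening: 0.198
finger_force: 59.9
[ 0.54252045 -1.35890194  0.32393316] 14.225
```

View pics/f.png

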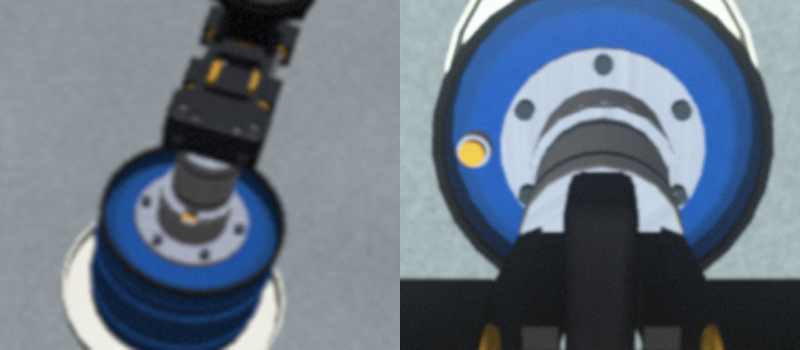

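The sampler sits upright on the collar, turned a quarter turn and square in the fingers. The twist moment is about 0.3 N m, as expected near the stop.

```bash
python3 -c "
from plant import r
print(r.finish_job())"
```

```text
the job is handed in; nothing more can be done
None
```

I handed the job in at about 14 s on the robot's clock; no verdict came back. By my last measurements the shorter sampler is seated upright in the keg valve, turned about 90° clockwise and still gripped at about 60 N, and I saw no sign that the longer sampler, beaker or bottle moved.

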